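# Pull down the ear-defender locker flap with the hook pole

## Robot

A 7-joint arm with a two-finger parallel gripper is mounted at the origin on the work surface. World frame = base frame: x ahead of the robot, y to its left, z up, the work surface at z = 0. Lengths are in m, angles in rad, forces in N, time in s.
With the tool pointing down it reaches from about 0.375 to 0.925 m from the base axis. Payload 3.1 kg.
Tool frame: the origin (TCP) lies between the finger pads; the fingertips stand 19 mm ahead of it and the grasp point (between the pads) is the TCP; z points along the fingers, y is the line along which they close (so a half turn about z gives the same grasp; the last joint's range is limited). The gripper opens to 85 mm and grips with 20 to 120 N. Pads are 22 mm wide; open, the fingers measure 114 mm over their backs; the gripper's body (76 mm by 85 mm) begins 54 mm behind the grasp point. The pads swing forward as they close: fully open they stand 13 mm farther back than shut.
Start: joints at [1.162, 0.383, 0.044, 1.598, -0.018, 1.161, -0.05], TCP at [0.199, -0.619, 0.25] pointing down, gripper open.
Joint ranges: [-2.61, 2.61], [-0.41, 2.15], [-1.48, 1.57], [0, 2.5], [-1.57, 4.71], [0.05, 1.97], [-2.85, 2.85]. Speed limits (rad/s): [2.79, 2.79, 3.14, 3.14, 3.14, 3.14, 3.14].

## Interface

Orientations are given as a unit quaternion [x, y, z, w].
In Python, from bench import move_ptp, movel, move_j, move_gripper, pause, inverse_kinematics, read_camera, camera_params, MotionError, sign_off, look_for, tip_of, read_time_s, read_qpos, read_joint_vel, read_effort, read_eef_pos, read_tcp_rot, read_ft_force, read_ft_torque, read_finger_gap, read_grasp_force gives the robot as it stands. Calls block until the motion is done:
- move_ptp(position, orientation): joint-space move of the TCP to a pose.
- movel(position, orientation=None, speed=0.15): straight line of the TCP; orientation=None keeps the orientation; speed is the mean speed in m/s.
- move_j(angles): joint-space move.
- move_gripper(opening, effort=None): finger opening in m; effort is the grip in N (None keeps the last); returns when the fingers have stopped.
- pause(seconds).
- inverse_kinematics(position, orientation): joint angles nearest the present ones, or None.
- read_camera(name): name is "scene" or "top" or "wrist"; returns the picture (420x560x3 uint8, red, green, blue); there is no depth.
- camera_params(name): a dict with "K" (3x3 intrinsics, pixels), "dist_coeffs" ([k1, k2, p1, p2, k3] as OpenCV has them; the pictures are not rectified), "camera_from_world" (4x4, takes a point from world to camera coordinates). Camera axes: x right, y down, z forward; pixel columns grow to the right and rows downward; lengths in m; the calibration is good to about 2 mm. A picture is of the moment at which its call begins: read the wrist's pose just before it. camera_params takes no time and is no camera call; for the wrist camera it gives the pose at the moment of the call.
A pose or a line that the arm cannot do raises MotionError and nothing moves.
- sign_off(): hands the job in; it is judged then, once.
Trained networks look in the newest picture that a camera, given by its name, has taken for a name from the list of things; names that differ only in an ending like _2 or _b are one class to them, and where a whole thing is asked for, a point or a joint stands for the part that bears it (a point fixed in the world has none). Each returns a list of dicts, best first, with "confidence" (0 to 1); they miss things now and then, are a little off and sometimes report something else, mostly with a low value. They report only what shows in the picture. A call takes as long as a camera call.
- look_for(camera, name): "at" ([column, row] in pixels, amid what is visible of it).
- tip_of(camera, name): "at" ([column, row] in pixels: a listed point, or the origin of a listed thing).
Readings, each from a call of its own:
- read_time_s(): time.
- read_qpos(): joint angles.
- read_joint_vel(): joint speeds.
- read_effort(): joint torques, N m.
- read_eef_pos(): TCP position.
- read_tcp_rot(): TCP orientation.
- read_ft_force(): force on the tool from outside, world axes, zero at the start.
- read_ft_torque(): the same for the moment, N m.
- read_finger_gap(): finger opening in m.
- read_grasp_force(): force on a finger pad.
Only numpy, scipy, OpenCV 4.12 (cv2) and the standard library are available. Lean on these libraries where they do the work, as an engineer would, in place of code of your own. Each camera call takes 0.05 s, during which the arm holds its last target. There are 200 camera calls.

## Task

Take the hook pole from the black mat, feel for the slightly misplaced brass eye on top of the green locker flap, slip the pole's side pin into it, and use it to ease the flap all the way down until it lies level on its stop. Then unhook the pole and lay it back lengthwise on the middle of its mat. Go gently: pull the eye only with the pole, never hard, keep hand and arm off the locker, and leave everything else on the bench where it is.

Things in the scene. Friction and masses are not known exactly. Their poses are not given: they have to be found in the camera images.
- pole: Hook pole, 291 mm long, 220 g, lying flat on the mat. Grip: a pale wooden block 100 (x) by 24 (y) by 30 (z) mm; origin at the centre of the block's underside, near the centre of mass. x runs along the pole to the hook, z up. A 12 mm steel rod runs on to x = +156 mm, a 12 mm wooden tail back to x = -135 mm, both centred 15 mm up. It can pivot and creep a little in the grasp under load.
- pin (a point): Point (150, -18, 15) mm in the pole's frame, same axes, on the axis of the hook pin: a straight, flat-ended steel pin 11 mm in diameter that sticks out sideways from the rod at x = +150 mm towards -y, level with the rod, its end 34 mm from the rod's axis (28 mm clear of the rod).
- eye (a point): Where the brass eye on the flap's top edge ought to have its centre. The eye has been knocked about: its true centre sits up to 7 mm off along this point's z and up to 7 mm along its x, differently each time, rigidly. It is an upright flat ring 7 mm thick, 29 mm outside, 14 mm square-edged hole (1.5 mm play round the pin), free on both sides; hole axis: this point's y, parallel to the hinge.
- hinge (a point): Middle of the flap's hinge line, on the locker's front, 150 mm above the bench. Axes of the locker: x points into the locker, y is the hinge axis, z up. It does not turn with the flap, but the eye point does: that lies 154 mm from here, its z pointing away from the hinge and its x, with the flap shut, into the locker.
- flap (a joint): Opening angle of the green flap, rad: 0 shut (upright), 1.57 level, on its stop. Its top swings out of the front (the hinge point's -x) and down. A 260 x 130 x 12 mm board, 0.35 to 0.7 kg, on a stiff friction hinge (0.9 N m): it stays where it is left; moving it takes about 3 to 7 N at the eye. Starts between 0 and 0.2.
- locker: Grey locker on the bench, 260 wide (y), 200 deep (x), 288 mm tall, with the green flap over the upper half of its front. Origin: foot of the front face, mid width; x points into the locker, z up. Includes the flap and its eye. It is fixed. More than 18 N from the pole damages it or its eye.
- mat: Black rubber mat, 360 (x) by 110 (y) by 4 mm, fixed on the bench; origin at the centre of its underside. The pole starts on it, roughly along the mat's x.
- mallet: Bystander: wooden carpenter's mallet, head 75 x 130 x 90 mm, lying beyond the mat.
- offcut: Bystander: pale wood offcut 120 x 40 x 28 mm, on the bench before the locker.
- wedge_block: Bystander: wood block 70 x 45 x 35 mm, on the bench before the locker.
- glue: Bystander: yellow glue bottle, 60 mm across, 170 mm tall.
- screws: Bystander: jar, 64 mm across, 75 mm tall.
- clamp: Bystander: bar clamp lying flat, 260 mm long, with red jaws.
- tin: Bystander: blue tin, 66 mm across, 60 mm tall, on top of the locker.

How it is judged:
By the outcome, as a careful person would: the job done as asked, in the order asked, and still so for the second after the job is handed in, with the robot touching nothing.
It also fails if it takes over 72 s, if anything falls off the work surface, if the arm or the gripper's body presses on something with over 40 N, if the wrist force passes 120 N, or if a joint passes its speed limit or range.

## Working session

There is one attempt and no reset: what is moved stays moved. The work goes in short steps, each a Python script; the robot and the scene stay as the last script left them, time stands still between calls to the robot, and variables do not carry over. Pictures are saved under pics/ and viewed, at most 10 in all, crops included, and the job is handed in when it is done.

```bash
ls; mkdir -p pics; python3 - <<'E'
from bench import *
import cv2,numpy as np
for c in ["scene","top"]:
    im=read_camera(c); cv2.imwrite(f"pics/{c}0.png",im[:,:,::-1])
    p=camera_params(c); print(c,np.round(p["K"],1).tolist(),np.round(p["dist_coeffs"],3),np.round(p["camera_from_world"],4).tolist())
    for n in ["pole","pin","eye","hinge","locker","mat","offcut","wedge_block","mallet","glue","screws","clamp"]:
        print(n,[(np.round(d["at"]).tolist(),round(d["confidence"],2)) for d in tip_of(c,n)[:2]])
print(read_time_s(),read_qpos(),read_tcp_rot(),read_ft_force())
E
```

```text
pics
scene [[495.8, 0.0, 273.0], [0.0, 495.8, 203.9], [0.0, 0.0, 1.0]] [-0.157  0.     0.     0.     0.   ] [[0.8222, 0.5692, -0.0014, -0.4722], [0.449, -0.6501, -0.613, -0.0578], [-0.3498, 0.5033, -0.7901, 1.5275], [0.0, 0.0, 0.0, 1.0]]
pole [([205.0, 339.0], 0.97)]
pin [([243.0, 292.0], 0.91), ([296.0, 224.0], 0.21)]
eye [([298.0, 156.0], 0.79)]
hinge [([303.0, 190.0], 0.72)]
locker [([305.0, 372.0], 0.67), ([297.0, 223.0], 0.57)]
mat [([210.0, 336.0], 0.62), ([245.0, 289.0], 0.28)]
offcut [([268.0, 244.0], 0.78), ([297.0, 220.0], 0.43)]
wedge_block [([318.0, 275.0], 0.62), ([297.0, 223.0], 0.28)]
mallet [([299.0, 371.0], 0.55), ([318.0, 274.0], 0.48)]
glue [([372.0, 284.0], 0.91), ([208.0, 333.0], 0.44)]
screws []
clamp [([250.0, 150.0], 0.89)]
top [[480.3, 0.0, 288.5], [0.0, 480.3, 209.5], [0.0, 0.0, 1.0]] [-0.152  0.     0.     0.     0.   ] [[0.023, -0.9997, 0.0037, 0.0485], [-0.9953, -0.0232, -0.0942, 0.517], [0.0943, -0.0015, -0.9955, 1.4139], [0.0, 0.0, 0.0, 1.0]]
pole [([385.0, 205.0], 0.75)]
pin [([336.0, 202.0], 0.71), ([242.0, 207.0], 0.19)]
eye [([246.0, 190.0], 0.8), ([244.0, 205.0], 0.29)]
hinge [([245.0, 199.0], 0.84)]
locker [([245.0, 206.0], 0.92)]
mat [([381.0, 202.0], 0.9)]
offcut []
wedge_block [([284.0, 163.0], 0.55)]
mallet [([370.0, 125.0], 0.89)]
glue [([267.0, 123.0], 0.96)]
screws [([284.0, 246.0], 0.55)]
clamp [([192.0, 292.0], 0.83)]
1.3 [ 1.16222628  0.38289515  0.04390789  1.59788983 -0.01789495  1.16119027
 -0.04991362] [9.87949909e-01 1.54773954e-01 8.24054793e-06 3.31230879e-06] [ 0.84610814 -0.23284132 -0.1574228 ]
```

View pics/scene0.png

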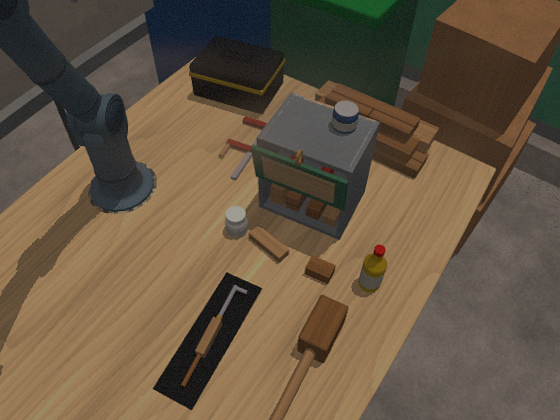

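View pics/top0.png

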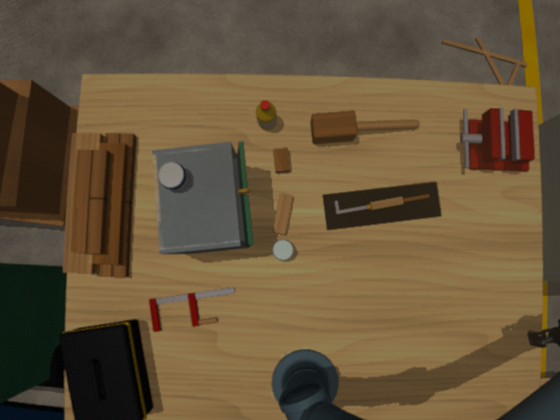

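The scene view shows the pole on the black mat (grip about (210,335), hook pin about (243,291)), the locker with its green flap and the brass eye at about (298,156). The top view shows the pole pointing left to the locker, with the grip at (387,203), the pin at (337,204) and the eye at (244,190). The network results agree with both pictures.

```bash
cat > h.py <<'E'
from bench import *
import numpy as np, cv2
from scipy.spatial.transform import Rotation as R
from scipy.optimize import least_squares
def ray(p,px):
    n=cv2.undistortPoints(np.array([[px]],float),np.array(p["K"]),np.array(p["dist_coeffs"]))[0,0]
    T=np.array(p["camera_from_world"]); d=T[:3,:3].T@np.r_[n,1]; return -T[:3,:3].T@T[:3,3], d/np.linalg.norm(d)
def onz(p,px,z):
    o,d=ray(p,px); return o+d*(z-o[2])/d[2]
def tri(rays):
    A=sum(np.eye(3)-np.outer(d,d) for o,d in rays); b=sum((np.eye(3)-np.outer(d,d))@o for o,d in rays)
    x=np.linalg.solve(A,b); return x,[float(np.linalg.norm((np.eye(3)-np.outer(d,d))@(x-o))) for o,d in rays]
def quat(ax,pitch=0):
    # tool for pole direction yaw ax (pole x), tool down: tool z=-pole z, tool y = +-pole y
    return None
E
python3 - <<'E'
from h import *
ims={c:cv2.imread(f"pics/{c}0.png") for c in("scene","top")}; P={c:camera_params(c) for c in ims}
# (tip pixel finer)
read_camera("scene");read_camera("top")
for n,z in [("pole",.004),("pin",.019),("eye",.304),("hinge",.15),("mat",.002),("locker",0)]:
    rs=[]
    for c in("scene","top"):
        r=tip_of(c,n)
        if r: rs.append(ray(P[c],r[0]["at"])); print(n,c,np.round(r[0]["at"],1),np.round(onz(P[c],r[0]["at"],z),4))
    x,e=tri(rs); print("   tri",np.round(x,4),np.round(e,4))
t=ims["top"]; hsv=cv2.cvtColor(t,cv2.COLOR_BGR2HSV)
m=(hsv[...,2]<60).astype(np.uint8); m[:160]=0;m[250:]=0;m[:,:310]=0;m[:,455:]=0
h=cv2.convexHull(cv2.findNonZero(cv2.morphologyEx(m,cv2.MORPH_OPEN,np.ones((3,3)))))
box=cv2.boxPoints(cv2.minAreaRect(h)); w=np.array([onz(P["top"],b,.004) for b in box]);print("mat",np.round(w,4).tolist(),w.mean(0))
hull=cv2.fillPoly(np.zeros_like(m),[h],1); hull=cv2.erode(hull,np.ones((5,5)))
q=np.argwhere((hull>0)&(hsv[...,2]>75))[:,::-1]
w=np.array([onz(P["top"],b,.019) for b in q.astype(float)])[:,:2]; w=w[w[:,1]>-1]
print(len(w),w.min(0),w.max(0)); f=np.polyfit(w[:,1],w[:,0],1); print("pole x=f(y)",f)
g=((hsv[...,0]>60)&(hsv[...,0]<95)&(hsv[...,1]>90)&(hsv[...,2]>35)).astype(np.uint8); g[:130]=0;g[260:]=0;g[:,:225]=0;g[:,265:]=0
q=np.argwhere(g>0)[:,::-1]; print("flap px",len(q),q.min(0),q.max(0)); 
for r in range(140,256,12):
    c=q[q[:,1]==r][:,0]
    if len(c): print(r,c.min(),c.max(),np.round(onz(P["top"],[c.min(),r],.28)[:2],4),np.round(onz(P["top"],[c.max(),r],.28)[:2],4))
a=cv2.resize(ims["scene"][110:260,210:410],None,fx=4,fy=4,interpolation=cv2.INTER_CUBIC); cv2.imwrite("pics/c1.png",a)
E
```

```text
pole scene [206. 340.] [ 0.5387 -0.2414  0.004 ]
pole top [385.4 201. ] [ 0.5508 -0.2358  0.004 ]
   tri [ 0.5456 -0.2389  0.0111] [0.0062 0.0062]
pin scene [241.1 290.9] [ 0.5333 -0.0867  0.019 ]
pin top [334.9 205. ] [ 0.5331 -0.0791  0.019 ]
   tri [ 0.5322 -0.0817  0.0108] [0.0026 0.0026]
eye scene [295.4 157.1] [0.5282 0.1613 0.304 ]
eye top [247.6 189.7] [0.5351 0.161  0.304 ]
   tri [0.5325 0.1589 0.3094] [0.0025 0.0025]
hinge scene [301.9 193.6] [0.5399 0.1844 0.15  ]
hinge top [245.  200.4] [0.5261 0.1803 0.15  ]
   tri [0.5321 0.1852 0.142 ] [0.0065 0.0065]
mat scene [208.1 336.1] [ 0.5357 -0.2297  0.002 ]
mat top [379.8 201.8] [ 0.5481 -0.2189  0.002 ]
   tri [ 0.5422 -0.2245  0.0038] [0.0082 0.0082]
locker scene [299.6 223.4] [0.5344 0.193  0.    ]
locker top [245.  206.2] [0.5251 0.1932 0.    ]
   tri [ 0.5287  0.1963 -0.0094] [0.0034 0.0034]
mat [[0.5646, -0.0435, 0.004], [0.617, -0.3954, 0.004], [0.5106, -0.4078, 0.004], [0.4605, -0.0579, 0.004]] [ 0.53815772 -0.22614931  0.004     ]
497 [ 0.50909496 -0.36514232] [ 0.57376092 -0.07923542]
pole x=f(y) [-0.17619541  0.50270027]
flap px 353 [240 146] [251 244]
152 241 242 [0.6329 0.1827] [0.633  0.1802]
164 241 243 [0.6025 0.1816] [0.6026 0.1766]
176 242 245 [0.5723 0.178 ] [0.5725 0.1706]
200 244 247 [0.5125 0.1711] [0.5127 0.1637]
212 245 248 [0.4829 0.1677] [0.483  0.1603]
224 246 250 [0.4534 0.1643] [0.4536 0.1545]
236 247 251 [0.424 0.161] [0.4242 0.1511]
```

View pics/c1.png

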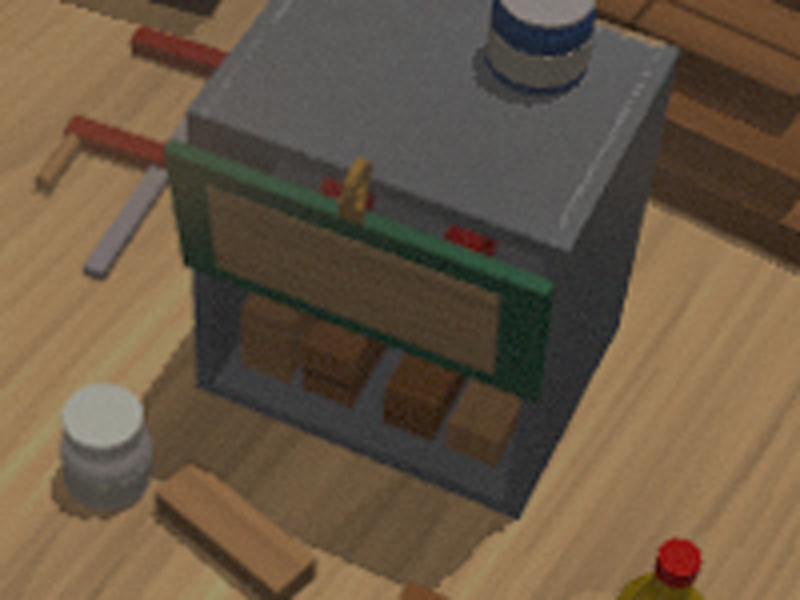

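The crop shows the flap slightly open, with the brass eye upright mid-edge at about (353,190) in the crop. Next I check the IK and hover over the pole.

```bash
cat >> h.py <<'E'
GX=.030; GZ=.023   # grasp point in pole frame
def polR(yaw,pitch=0): return R.from_euler("z",yaw)*R.from_euler("y",pitch)  # pitch>0: hook down
FLIP=R.from_matrix(np.array([[-1,0,0],[0,1,0],[0,0,-1.]]))   # A: tool y=pole y
FLIPB=R.from_matrix(np.array([[1,0,0],[0,-1,0],[0,0,-1.]]))
def tcp_for(pt_world,pt_pole,yaw,pitch=0,flip=FLIP):
    r=polR(yaw,pitch); return np.array(pt_world)-r.apply(np.array(pt_pole)-[GX,0,GZ]), (r*flip).as_quat()
PIN=np.array([.150,-.018,.015])
E
python3 - <<'E'
from h import *
yp=np.pi/2+.1744; yl=np.pi/2+.118
lx=np.array([np.cos(yl),np.sin(yl),0])
hg=np.array([.530,.184,.15])
for nm,f in(("A",FLIP),("B",FLIPB)):
    for pt,pp,y in[([.5436,-.234,.004],[0,0,0],yp),([.5436,-.234,.2],[0,0,0],yp),([.49,.16,.33],PIN,yl),(hg-.154*lx,PIN,yl)]:
        q=inverse_kinematics(*tcp_for(pt,pp,y,flip=f)); print(nm,None if q is None else np.round(q,2))
fs=np.array([read_ft_force() for _ in range(6)]); print(fs.round(2), read_time_s())
E
```

```text
A [ 0.24  0.54  0.06  1.92 -0.05  0.69 -2.64]
A [ 0.36  0.27 -0.08  1.8   0.03  1.06 -2.7 ]
A [-1.67 -0.36  1.3   1.91  0.35  1.35  2.79]
A [-0.91  0.79  1.38  1.96 -0.86  1.17 -2.21]
B [ 0.69  0.59 -0.48  1.89  0.39  0.75  0.16]
B [ 0.71  0.31 -0.49  1.79  0.17  1.08  0.33]
B [ 0.6   0.05 -0.77  1.84  0.03  1.27 -0.07]
B [ 0.56  0.36 -0.55  1.89  0.23  0.95  0.02]
[[-0.09  0.08 -0.81]
 [-0.09  0.08 -0.81]
 [-0.09  0.08 -0.81]
 [-0.09  0.08 -0.81]
 [-0.09  0.08 -0.81]
 [-0.09  0.08 -0.81]] 2.0
```

```bash
python3 - <<'E'
from h import *
yp=np.pi/2+.1744
p,q=tcp_for([.5436,-.234,.004],[0,0,0],yp,flip=FLIPB); p[2]=.16
move_ptp(p,q); move_gripper(.06)
P=camera_params("wrist"); im=read_camera("wrist"); cv2.imwrite("pics/w1.png",im[:,:,::-1])
for n,z in(("pole",.004),("pin",.019),("mat",.002)):
    print(n,[(np.round(d["at"]),np.round(onz(P,d["at"],z),4),round(d["confidence"],2)) for d in tip_of("wrist",n)[:2]])
f=[]
for _ in range(10): pause(.02); f.append(read_ft_force())
print(np.round(f,2).tolist(),read_time_s(),read_eef_pos(),p)
E
```

```text
pole [(array([282., 227.]), array([ 0.546, -0.232,  0.004]), 0.76)]
pin [(array([301.,  26.]), array([ 0.5326, -0.0831,  0.019 ]), 0.93)]
mat [(array([272., 216.]), array([ 0.5361, -0.2247,  0.002 ]), 0.76)]
[[-0.49, 0.63, -0.17], [-0.21, -0.68, -0.05], [0.03, 0.65, -0.21], [0.02, 0.45, -0.06], [0.91, 0.46, -0.43], [0.41, 1.05, -0.51], [0.23, 0.8, 0.3], [0.51, 0.28, 0.21], [-0.74, 0.72, 0.47], [1.24, -0.81, -0.64]] 4.7 [ 0.538381   -0.20437706  0.15997269] [ 0.53839448 -0.20445508  0.16      ]
```

View pics/w1.png

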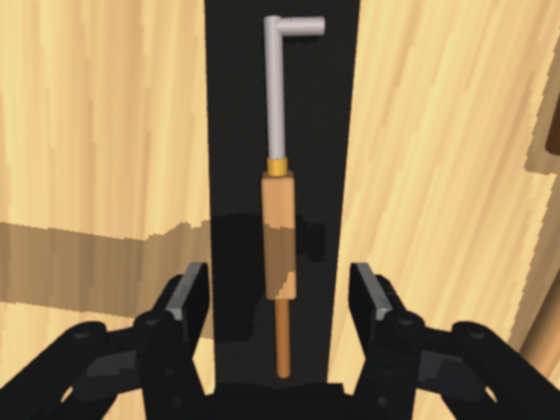

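The wrist view shows the pole between the open fingers, with the block from (278,172) to (281,298), the rod tip at (272,17), the tail end at (284,376) and the pin to the right at (325,26). I refine the pose from these points and grasp.

```bash
python3 - <<'E'
from h import *
P=camera_params("wrist")
a=onz(P,[273,17],.02); b=onz(P,[284,377],.02); v=a-b; print(a,b,np.linalg.norm(v)) 
yaw=np.arctan2(v[1],v[0]); o=b+v/np.linalg.norm(v)*.135; print("origin",o,"yaw-90",yaw-np.pi/2)
if abs(np.linalg.norm(v)-.291)<.008 and abs(o[0]-.545)<.008 and abs(o[1]+.234)<.008:
    o[2]=.004
    p,q=tcp_for(o,[0,0,0],yaw,flip=FLIPB); p[2]=.027
    movel(p+[0,0,.05],q,.2); movel(p,speed=.1)
    print(read_ft_force())
    move_gripper(.0,90); print(read_finger_gap(),read_grasp_force())
    movel(p+[0,0,.12],speed=.15)
    print(read_finger_gap(),read_grasp_force(),read_time_s())
    im=read_camera("wrist"); cv2.imwrite("pics/w2.png",im[:,:,::-1]); P=camera_params("wrist")
    t=read_eef_pos(); T=R.from_quat(read_tcp_rot())
    for d in tip_of("wrist","pin")[:1]:
        w=onz(P,d["at"],t[2]-.008); print(d,"pin in pole-axes rel tcp",(T*FLIPB.inv()).inv().apply(w-t))
E
```

```text
[ 0.51290137 -0.08047341  0.02      ] [ 0.57248962 -0.36832141  0.02      ] 0.29395106379603897
origin [ 0.54512312 -0.23612431  0.02      ] yaw-90 0.2041295573067583
[ 0.77100491 -0.02540906  0.00336306]
0.022583884352102714 89.44157481193542
0.02238023008099226 88.73039245605469 7.2917
```

View pics/w2.png

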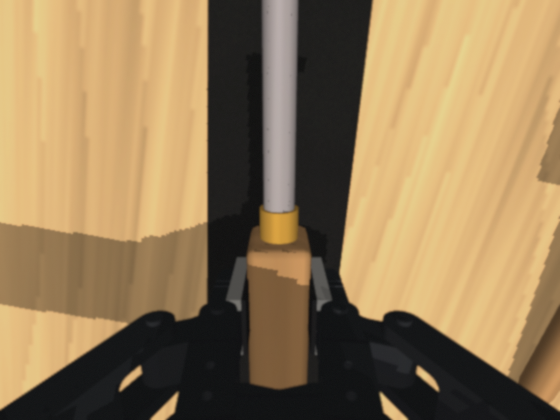

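The wrist view shows the block held square between the pads at about (280,300), with the rod running straight ahead at column 279. Now I take it to the eye and feel for it from above.

```bash
cat >> h.py <<'E'
YL=np.pi/2+.118; LX=np.array([np.cos(YL),np.sin(YL),0]); LY=np.array([-LX[1],LX[0],0]); Z=np.array([0,0,1.])
E0=np.array([.5325,.160,.306])
PR=np.array([PIN[0]-GX,PIN[1],PIN[2]-GZ])  # pin rel tcp, pole axes
def L2w(v): return LX*v[0]+LY*v[1]+Z*v[2]
def pin_tcp(l,pitch=0):  # l: pin point rel E0 in locker axes
    r=polR(YL,pitch); return E0+L2w(l)-r.apply(PR),(r*FLIPB).as_quat()
def pin_now():
    r=R.from_quat(read_tcp_rot())*FLIPB.inv(); w=np.array(read_eef_pos())+r.apply(PR)-E0
    return np.array([w@LX,w@LY,w[2]])
def force(n=6):
    f=[]
    for _ in range(n): pause(.02); f.append(read_ft_force())
    f=np.mean(f,0); return np.array([f@LX,f@LY,f[2]])
def go(l,speed=.1,pitch=0): p,q=pin_tcp(l,pitch); movel(p,q,speed)
def feel(start,d,maxd,step=.0008,thr=1.3):
    d=np.array(d,float); go(start); b=force(12); log=[]
    for k in range(1,int(maxd/step)+1):
        go(np.array(start)+d*step*k,.03); f=-(force(5)-b)@d; log.append(round(float(f),2))
        if f>thr:
            f2=-(force(8)-b)@d
            if f2>thr*.8:
                p=pin_now(); print("touch",np.round(p*1e3,2),"f",f2,log[-6:]); go(start); return p
    print("none",pin_now(),log[-5:]); return None
E
python3 - <<'E'
from h import *
t=np.array(read_eef_pos())
p,q=pin_tcp([-.07,.0,.045])
movel([t[0],t[1],.36],q,.25)
movel(p,q,.25); go([0,0,.040],.12)
print(pin_now(),read_time_s(),force(10))
for c in("scene","top"):
    im=read_camera(c); P=camera_params(c)
    for n in("pin","eye"): 
        for d in tip_of(c,n)[:1]: print(c,n,np.round(d["at"],1),round(d["confidence"],2))
    if c=="scene": cv2.imwrite("pics/c2.png",cv2.resize(im[110:235,220:380,::-1],None,fx=4.5,fy=4.5,interpolation=cv2.INTER_CUBIC))
    w=E0+L2w(pin_now()); Tm=np.array(P["camera_from_world"]); print("pred pin",cv2.projectPoints(w[None],cv2.Rodrigues(Tm[:3,:3])[0],Tm[:3,3],np.array(P["K"]),np.array(P["dist_coeffs"]))[0].ravel())
print(read_time_s())
E
```

```text
[-0.00151165 -0.00026018  0.03981189] 9.975 [-0.34450451  0.38682587 -2.24524897]
scene pin [301.5 147. ] 0.65
scene eye [295.2 156.1] 0.81
pred pin [297.17562832 146.07445496]
top pin [245.9 188.1] 0.96
top eye [247.3 187.9] 0.69
pred pin [246.62205799 188.3481781 ]
10.4417
```

View pics/c2.png

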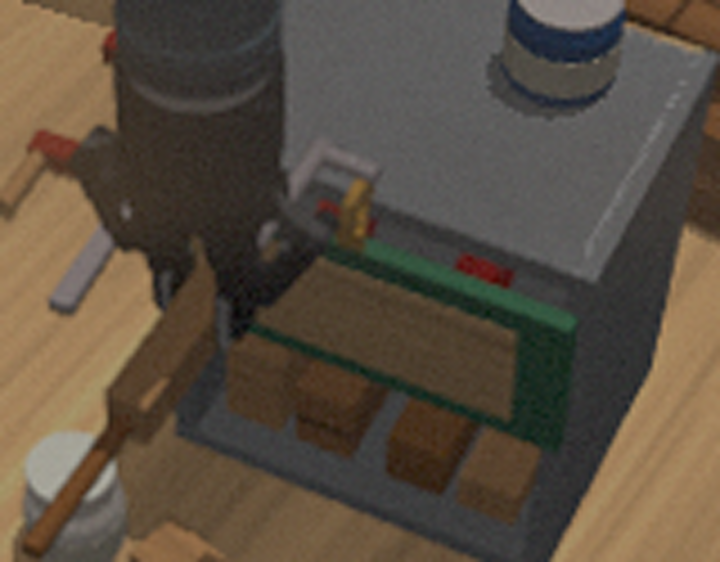

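The crop shows the pin from (325,150) to (378,172), hanging just above and across the brass ring at (355,180–245). The pin is where I predicted it, so I feel now.

```bash
python3 - <<'E'
from h import *
a=feel([0,0,.034],[0,0,-1],.026)
print(read_time_s())
E
```

```text
touch [ 0.03 -0.14 18.17] f 1.2294463684427432 [0.1, 0.18, -0.24, 0.03, -0.29, 1.33]
18.0
```

```bash
python3 - <<'E'
from h import *
go([-.034,0,.034],.15); go([-.034,0,-.002],.15)
b=feel([-.031,0,-.002],[1,0,0],.026,step=.001)
print(read_time_s())
E
```

```text
touch [-11.08  -0.06  -2.15] f 3.908327258331894 [0.39, -0.08, -0.17, 0.41, 0.4, 3.11]
26.7083
```

```bash
cat >> h.py <<'E'
def solve(P1,P2,r=.020):
    return least_squares(lambda c:[np.hypot(*(c-p))-r for p in (P1,P2)],[.008,0]).x
def insert(x,z):
    go([x,.034,z],.15); go([x,.024,z],.1); b=force(10)
    for y in np.arange(.020,-.0005,-.0025):
        go([x,y,z],.06); f=force(4)-b
        if abs(f[1])>2.5 or np.linalg.norm(f)>5:
            print("blocked",y,f.round(2)); go([x,.024,z],.1); return False
    print("in",pin_now(),(force(8)-b).round(2)); return True
E
python3 - <<'E'
from h import *
c=solve(np.array([.00003,.0182]),np.array([-.0114,-.00215])); print("c",c)
go([-.034,0,.002],.2); go([-.034,0,.032],.2); go([c[0],0,.032],.15)
a=feel([c[0],0,c[1]+.0245],[0,0,-1],.010,step=.001)
if a is not None:
    z=a[2]-.0197; print("x,z",c[0],z,read_time_s())
    go([c[0],0,.032],.15); go([c[0],.034,.032],.15)
    print(insert(c[0],z),read_time_s())
E
```

```text
c [8.47629553e-03 7.10150574e-05]
touch [ 8.47 -0.31 19.01] f 3.9685318734054076 [0.19, -0.14, -0.13, -0.09, 0.78, 3.36]
x,z 0.008476295530517377 -0.0006940470527177535 30.525
in [ 8.48095316e-03 -4.07974642e-05 -7.01479124e-04] [ 0.3  -0.43 -0.21]
True 34.9167
```

```bash
cat > arc.py <<'E'
from h import *
import sys,json
th0,th1,st,c,lim=map(float,sys.argv[1:6])
H=np.array([.0241,-.156]); e=np.array([.0085,-.0007])-H
S=json.load(open("base.json")) if th0>0 else None
if S is None:
    move_gripper(0,120); b=force(10); json.dump(b.tolist(),open("base.json","w"))
else: b=np.array(S)
th=th0
while th<th1-1e-6:
    th=min(th+st,th1); k,s=np.cos(th),np.sin(th)
    r=np.array([e[0]*k-e[1]*s,e[1]*k+e[0]*s]); rh=r/np.linalg.norm(r); t=np.array([-rh[1],rh[0]])
    p=H+r+c*rh; go([p[0],0,p[1]],.08); f=force(3)-b; f2=np.array([f[0],f[2]]); ft,fr=-f2@t,f2@rh
    if abs(fr)>1: c+=np.clip(.00015*fr,-.001,.001)
    print(f"{th:.3f} ft {ft:.1f} fr {fr:.1f} fy {f[1]:.1f} c {c*1e3:.2f}")
    if ft>lim or abs(fr)>9 or abs(f[1])>6: print("STOP");break
print(read_time_s(),read_finger_gap())
E
python3 arc.py 0 .24 .04 0 9
```

```text
0.040 ft 3.0 fr -0.2 fy 0.7 c 0.00
0.080 ft 5.0 fr -1.1 fy 0.7 c -0.17
0.120 ft 3.9 fr -0.7 fy 0.0 c -0.17
0.160 ft 3.5 fr -0.5 fy 0.3 c -0.17
0.200 ft 3.3 fr -0.5 fy 0.1 c -0.17
0.240 ft 3.3 fr -0.9 fy -0.4 c -0.17
37.1 0.02198374875763578
```

```bash
python3 arc.py .24 1.32 .06 -.00017 10
```

```text
0.300 ft 1.9 fr -0.4 fy -0.5 c -0.17
0.360 ft 2.3 fr -0.4 fy -0.6 c -0.17
0.420 ft 2.2 fr -0.4 fy -0.0 c -0.17
0.480 ft 1.6 fr -0.1 fy -0.5 c -0.17
0.540 ft 1.5 fr -0.8 fy -0.3 c -0.17
0.600 ft 2.1 fr -0.3 fy -0.2 c -0.17
0.660 ft 0.9 fr -1.0 fy 0.1 c -0.32
0.720 ft 1.1 fr -0.7 fy 0.0 c -0.32
0.780 ft 1.0 fr -0.4 fy 0.4 c -0.32
0.840 ft 0.8 fr -0.5 fy -0.1 c -0.32
0.900 ft 0.6 fr -0.6 fy -0.5 c -0.32
0.960 ft 1.2 fr -0.6 fy -0.5 c -0.32
1.020 ft 0.5 fr -0.3 fy -1.2 c -0.32
1.080 ft 0.9 fr -0.1 fy -0.8 c -0.32
1.140 ft 1.0 fr -0.2 fy -0.4 c -0.32
1.200 ft 0.6 fr -0.5 fy -0.5 c -0.32
1.260 ft 0.3 fr -0.1 fy -0.7 c -0.32
1.320 ft 0.8 fr -0.5 fy -0.1 c -0.32
42.8 0.021973552418029875
```

```bash
python3 - <<'E'
from h import *
im=read_camera("scene"); cv2.imwrite("pics/c3.png",cv2.resize(im[110:285,190:390,::-1],None,fx=4,fy=3.4,interpolation=cv2.INTER_CUBIC))
E
```

```text
(no output)
```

View pics/c3.png

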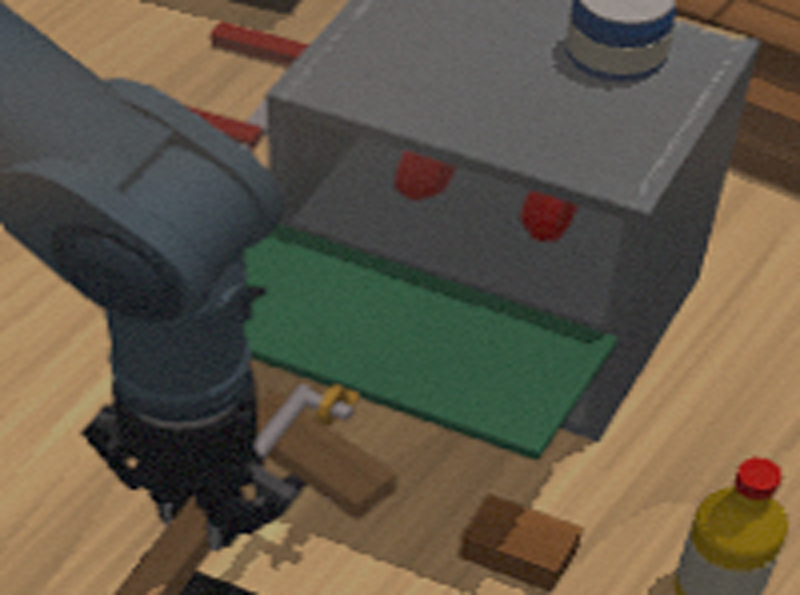

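The crop shows the pin through the brass eye at (338,402) and the green flap nearly level. I continue down to the stop.

```bash
python3 arc.py 1.32 1.64 .03 -.00032 6
```

```text
1.350 ft 1.0 fr -0.4 fy 0.2 c -0.32
1.380 ft 1.4 fr -0.1 fy -1.2 c -0.32
1.410 ft 1.9 fr -0.0 fy -0.8 c -0.32
1.440 ft 2.6 fr -0.7 fy -1.1 c -0.32
1.470 ft 5.8 fr -0.5 fy -0.7 c -0.32
1.500 ft 5.7 fr -0.3 fy -2.0 c -0.32
1.530 ft 6.5 fr 1.1 fy -0.7 c -0.16
STOP
44.95 0.022133828122892857
```

```bash
cat > meas.py <<'E'
from h import *
def show(name):
    im=read_camera("scene"); P=camera_params("scene"); Tm=np.array(P["camera_from_world"])
    s=cv2.resize(im[170:285,250:390,::-1],None,fx=5,fy=5,interpolation=cv2.INTER_CUBIC)
    Hn=E0+L2w([.0241,0,-.156])
    for a,col in((1.57,(0,0,255)),(1.47,(255,0,255))):
        pts=np.array([Hn+L2w([-r*np.sin(a)+t*np.cos(a),-.130,r*np.cos(a)+t*np.sin(a)]) for r in(0,.13) for t in(-.006,.006)])
        px=cv2.projectPoints(pts,cv2.Rodrigues(Tm[:3,:3])[0],Tm[:3,3],np.array(P["K"]),np.array(P["dist_coeffs"]))[0].reshape(-1,2)
        print(a,px.round(1).tolist())
        for u in px: cv2.circle(s,tuple(int(v) for v in ((u-[250,170]+.5)*5)),3,col,-1)
    cv2.imwrite(name,s)
    print("eye",[np.round(d["at"],1) for d in tip_of("scene","eye")[:1]], read_time_s())
E
python3 -c "
from meas import *
show('pics/m1.png'); print(pin_now(), force(4)-np.array(__import__('json').load(open('base.json'))))"
```

```text
1.57 [[343.4, 211.6], [343.9, 208.8], [322.7, 249.1], [323.0, 246.4]]
1.47 [[343.3, 211.8], [344.0, 208.7], [323.1, 246.2], [323.7, 243.1]]
eye [array([269.6, 231.7])] 45.05
[-1.31988337e-01 -7.27311120e-05 -1.65109251e-01] [-1.74378935 -0.58089442  6.80192476]
```

View pics/m1.png

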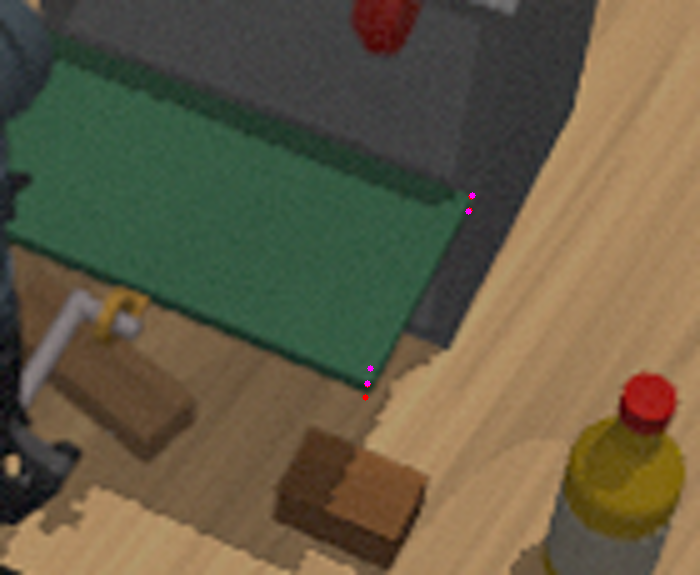

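The crop shows the flap's near corner at (366,390), between my 1.47 and 1.57 predictions and within calibration error. I press slightly more and see whether the flap itself still moves.

```bash
cat > px.py <<'E'
from h import *
def corner():
    v=[]
    for _ in range(2):
        im=read_camera("scene").astype(float)[225:256,275:335]
        g=im[...,1]-np.maximum(im[...,0],im[...,2]*1.0)
        m=(g>8); v.append([float((m[:,c]*np.arange(31)).max())+225 for c in(25,30,35,40,45)]+[int(m.sum())])
    return np.mean(v,0)
E
python3 -c "
from px import *
print(corner())"
python3 arc.py 1.53 1.59 .02 -.00016 10
python3 -c "
from px import *
print(corner(),read_time_s())"
```

```text
[237. 240. 242. 244. 246. 791.]
1.550 ft 6.6 fr 1.8 fy -0.6 c 0.11
1.570 ft 6.7 fr 2.9 fy -1.2 c 0.54
1.590 ft 6.4 fr 2.6 fy -0.9 c 0.92
46.1167 0.021831638495670606
[238.  240.  242.  244.  245.5 791. ] 46.2167
```

The green edge did not move in the last 9 mm of travel while the force held at about 6.5 N, so the flap is on its stop and the pole is only pivoting in the grasp. Now I unload, unhook and back off.

```bash
python3 - <<'E'
from h import *
import json
b=np.array(json.load(open("base.json"))); l=pin_now(); l[1]=0
for i in range(8):
    f=force(5)-b; print(np.round(l*1e3,1),f.round(1))
    if np.hypot(f[0],f[2])<1.3: break
    l=l+np.clip(np.array([f[0],0,f[2]])*.0003,-.0015,.0015); go(l,.05)
for y in(.006,.012,.020,.036):
    go([l[0],y,l[2]],.08); f=force(3)-b; print(y,f.round(1))
    if np.linalg.norm(f)>6: print("hmm"); break
else:
    go([l[0]-.05,.04,l[2]],.2); go([l[0]-.05,.04,l[2]+.06],.2)
    for c in("scene","top"):
        im=read_camera(c); P=camera_params(c); Tm=np.array(P["camera_from_world"])
        r=R.from_quat(read_tcp_rot())*FLIPB.inv(); t=np.array(read_eef_pos())
        for d in(0,.1,.2):
            w=t+(r*R.from_euler("y",-d)).apply(PR); print(d,cv2.projectPoints(w[None],cv2.Rodrigues(Tm[:3,:3])[0],Tm[:3,3],np.array(P["K"]),np.array(P["dist_coeffs"]))[0].ravel().round(1))
        print(c,[(np.round(d["at"],1),round(d["confidence"],2)) for d in tip_of(c,"pin")[:2]])
        if c=="scene": cv2.imwrite("pics/c4.png",cv2.resize(im[130:330,180:380,::-1],None,fx=3,fy=3,interpolation=cv2.INTER_CUBIC))
print(read_time_s())
E
```

```text
[-131.5    0.  -174.7] [-3.2 -1.   6. ]
[-132.5    0.  -173.2] [-1.1 -1.2  2.2]
[-132.8    0.  -172.5] [0.2 0.2 1.3]
[-132.8    0.  -172.1] [-0.3  0.1 -0.2]
0.006 [-0.  -0.3  0.1]
0.012 [-0.3  0.3 -0.5]
0.02 [ 0.4 -0.1 -0.1]
0.036 [ 0.1 -0.6 -0.3]
0 [245.9 233.5]
0.1 [245.7 230.6]
0.2 [245.3 228. ]
scene [(array([248.9, 226.7]), 0.72)]
0 [321.1 205.5]
0.1 [321.4 205. ]
0.2 [322.1 204.5]
top [(array([321.9, 204.4]), 0.79)]
49.65
```

View pics/c4.png

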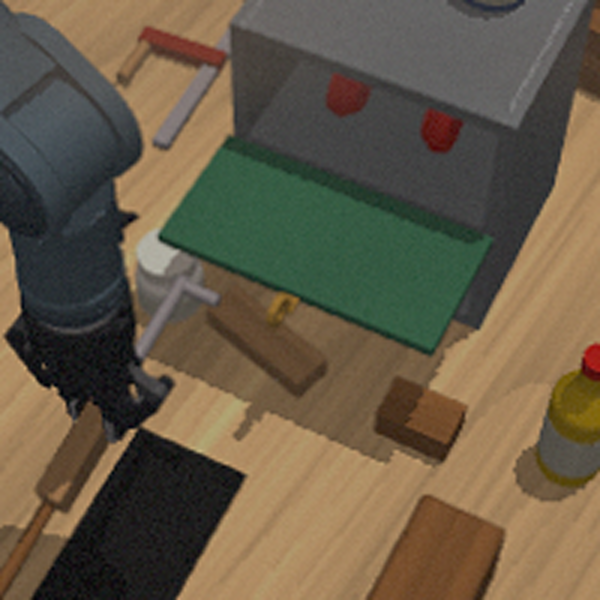

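The crop shows the pin clear of the eye (pin at (215,298), eye at (283,308)) and the flap lying level. The pole is pitched hook-up by about 0.145 rad, so I counter that and lay it on the mat.

```bash
python3 - <<'E'
from h import *
ym=np.pi/2+.146; d=.145; m=np.array([np.cos(ym),np.sin(ym),0])
o=np.array([.538,-.226,0])-m*.006
p=o+m*GX; q=(polR(ym,d)*FLIPB).as_quat()
movel(np.r_[p[:2],.15],q,.25); movel(np.r_[p[:2],.045],q,.15); b=force(8)
for z in np.arange(.040,.0265,-.0015):
    movel([p[0],p[1],z],q,.06); f=force(3)-b
    if f[2]>2.5: break
print(z,f.round(1),read_time_s())
move_gripper(.035); pause(.1)
im=read_camera("scene"); print(read_finger_gap())
move_gripper(.06); ax=R.from_quat(q).apply([0,0,1])
movel(np.array([p[0],p[1],z])-ax*.1,q,.15)
P=camera_params("wrist"); im=read_camera("wrist"); cv2.imwrite("pics/w3.png",im[:,:,::-1])
for n,zz in(("pole",.004),("pin",.019),("mat",.002)):
    print(n,[(np.round(e["at"]),np.round(onz(P,e["at"],zz),4)) for e in tip_of("wrist",n)[:1]])
print(read_time_s())
E
```

```text
0.02949999999999999 [2.4 2.2 6.7] 53.5
0.03485766725982365
pole [(array([283., 229.]), array([ 0.5401, -0.2248,  0.004 ]))]
pin [(array([314.,   0.]), array([ 0.5339, -0.0756,  0.019 ]))]
mat []
55.3167
```

View pics/w3.png

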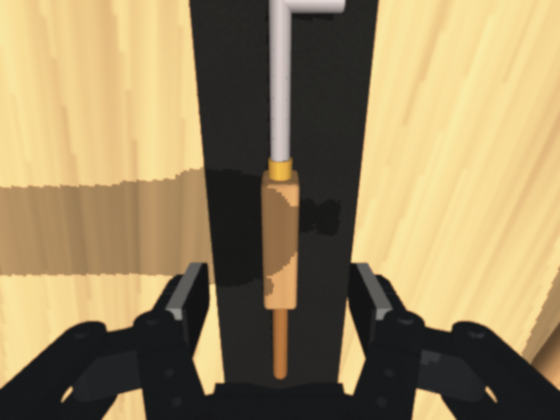

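The wrist view shows the pole lying flat along the mat's midline (block (281,172–308), mat edges about 205 and 360 at mid height) and free of the fingers. I back off and hand in.

```bash
python3 - <<'E'
from px import *
t=np.array(read_eef_pos()); movel(t+[0,0,.08],None,.2)
P=camera_params("top"); read_camera("top")
for n,z in(("pole",.004),("pin",.019),("mat",.002),("eye",.15)): print(n,[np.round(onz(P,e["at"],z),3) for e in tip_of("top",n)[:1]])
print(corner(),read_time_s()); print(sign_off())
E
```

```text
pole [array([ 0.548, -0.23 ,  0.004])]
pin [array([ 0.539, -0.074,  0.019])]
mat [array([ 0.544, -0.218,  0.002])]
eye [array([0.558, 0.036, 0.15 ])]
[238.  240.  242.  243.5 246.  791.5] 56.2083
the job is handed in; nothing more can be done
None
```

The job is handed in at about 56 s of the 72 s: the flap is down on its stop, judged by feel and camera, and the pole is unhooked and lying lengthwise on the middle of its mat. The highest load I measured at the eye was about 7 N.

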